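# Take a bow stabilizer out of its hard case and lay it in the bench rest

### The job

Open the dark hard case by its yellow handle, swinging the lid past its balance point so that it stays open by itself, then lift out the stabilizer (green rod with a steel weight) and lay it gently in the two forks of the bench rest, with its steel weight on the side of the red fork. Do not drop it, leave the lid open, and leave the other things on the bench and in the case where they are.

Things in the scene. Friction and masses are not known exactly. Their poses are not given: they have to be found in the camera images.
- case: dark hard case fixed to the bench, 150 mm (x) by 240 mm (y); lower half 55 mm tall, walls 4 mm, foam floor 8 mm above the bench; the shut lid adds 22 mm. Origin: centre of its underside; x points from the handle side to the hinge, z up. Two foam saddles, 12 mm thick, at y = -33 and +33 mm (54 mm clear between) hold the stabilizer along y, its axis 36 mm above the bench
- lid (a joint): lid angle: 0 shut, grows as it opens, stop at 1.95 rad (leaning back). No latch, little friction: let go below about 1.4 rad (its balance point) it falls shut, beyond that it falls open and stays against the stop. About 0.3 kg: some 2 N at the handle lifts it
- lid_hinge (a point): middle of the hinge line, on the case's far rim: 75 mm from the case's centre along its x, 55.5 mm above the bench. Its axes turn with the lid and equal the case's when shut (x away from the handle, y along the hinge, z up). The lid opens by turning about +y
- lid_handle (a point): middle of the yellow handle on the lid's front edge: a round bar 12 mm thick, 100 mm long along y, 42 mm out from the case's front (36 mm clear behind the bar). In the hinge's frame it lies at x = -192 mm, z = +10 mm. Axes as lid_hinge
- stab_center (a point): middle of the green rod, on its axis: rod 16 mm thick, 100 mm long along y; at its +y end a steel weight 28 mm across, 24 mm long; at its -y end a brass collar 20 mm across, 16 mm long. About 0.16 kg, centre of mass some 15 mm towards the weight. It starts in the case, its axes about those of the case, z up
- rest: bench rest fixed to the bench: aluminium base 90 mm (x) by 190 mm (y), 12 mm thick; origin at the centre of its underside. Upright forks, 12 mm thick, at y = -33 mm (black) and +33 mm (red), 54 mm clear between them; slot 19 mm wide, its bottom 67 mm up, its flared mouth about 36 mm wide with tips 92 mm up
- rest_seat (a point): where the middle of the rod belongs: 75 mm above the bench, over the middle of the rest, in line with both forks. The rod lies along y; between weight and collar it has 11 mm of play each way. x across the rest, z up
- puck: small brass disc weight, 26 mm across, 14 mm tall, lying in the case; not needed (origin: underside or lower middle; bystander, leave alone)
- tin: round blue tin, 38 mm across, 30 mm tall, standing between the case and the rest (origin: underside or lower middle; bystander, leave alone)
- glue: white bottle with a red cap, 36 mm across, 90 mm tall (origin: underside or lower middle; bystander, leave alone)
- driver: screwdriver with a yellow handle, 170 mm long, lying flat (origin: underside or lower middle; bystander, leave alone)
- wrench: steel wrench, 150 mm long, lying flat (origin: underside or lower middle; bystander, leave alone)
- release: small black and copper trigger release, 70 mm long, lying flat (origin: underside or lower middle; bystander, leave alone)
- stab_weight (a point): centre of the stabilizer's steel weight, 62 mm from stab_center along its +y
- stab: the same stabilizer; origin as stab_center

How it is judged:
On the way, in this order (a step that is already met when the one before it is completed fails the run):
1. the lid stands open by itself, past its balance point (above 1.7 rad), touched by nothing of the robot (value of joint lid above 1.7 rad and contact force between each of the arm, the fingers and lid below 0.1 N), for 0.2 s.
2. the stabilizer is lifted at least 60 mm above its place in the case, with the lid still open (z of stab_center in the frame of case above 0.096 m and value of joint lid above 1.7 rad), for 0.1 s.
At the end, for the whole second after the job is handed in: The rod rests in both forks: middle within 6 mm across, 15 mm along, -4 to +5 mm in height of the seat, parallel within 0.12 rad, steel weight on the red fork's side, at rest; the lid stands open (above 1.7 rad); bystanders within 30 mm of their starts (x of stab_center in the frame of rest_seat between -0.006 and 0.006 m and y of stab_center in the frame of rest_seat between -0.015 and 0.015 m and z of stab_center in the frame of rest_seat between -0.004 and 0.005 m and angle between the y axis of stab_center and the y axis of rest_seat, either way round below 0.12 rad and y of stab_weight in the frame of rest_seat above 0.04 m and linear speed of stab below 0.02 m/s and angular speed of stab below 0.2 rad/s and value of joint lid above 1.7 rad); the robot touches nothing.
It fails at once if the stabilizer falls or is flung free of the fingers (faster than 0.7 m/s, a fall of about 25 mm) (linear speed of stab above 0.7 m/s and contact force between the fingers and stab below 0.2 N).
It fails at once if another thing on the bench or in the case is moved more than 30 mm (distance of any of puck, tin, glue, driver, wrench, release from where it was at the start of the episode above 0.03 m).
It also fails if it takes over 58 s, if anything falls off the work surface, if the arm or the gripper's body presses on something with over 40 N, if the wrist force passes 120 N, or if a joint passes its speed limit or range.

### The arm

A 7-joint arm with a two-finger parallel gripper is mounted at the origin on the work surface. World frame = base frame: x ahead of the robot, y to its left, z up, the work surface at z = 0. Lengths are in m, angles in rad, forces in N, time in s.
With the tool pointing down it reaches from about 0.35 to 0.9 m from the base axis. Payload 19.9 kg.
Tool frame: the origin (TCP) lies between the finger pads; the fingertips stand 19 mm ahead of it and the grasp point (between the pads) is the TCP; z points along the fingers, y is the line along which they close (so a half turn about z gives the same grasp; the last joint's range is limited). The gripper opens to 94 mm and grips with 3 to 60 N. Pads are 16 mm wide; open, the fingers measure 119 mm over their backs; the gripper's body (75 mm by 177 mm) begins 78 mm behind the grasp point.
Start: joints at [1.228, 0.417, -0.01, 1.614, 0.005, 1.111, -0.053], TCP at [0.185, -0.597, 0.224] pointing down, gripper open.
Joint ranges: [-2.81, 2.81], [-0.39, 2.02], [-1.27, 1.25], [0.06, 2.57], [-1.19, 4.33], [0.19, 2], [-2.82, 2.82]. Speed limits (rad/s): [1.89, 1.89, 2.39, 2.39, 3.01, 3.01, 3.01].

### API

Orientations are given as a 3x3 rotation matrix whose columns are the frame's x, y, z axes.
In Python, from rig import robot gives the robot as it stands. Calls block until the motion is done:
- robot.move_ptp(position, orientation): joint-space move of the TCP to a pose.
- robot.move_linear(position, velocity=0.15, frame=None, threshold=None): straight line of the TCP; frame=None keeps the orientation; velocity is the mean speed in m/s. With threshold (N) it stops when the force on the tool has changed by that much, and returns True; else False.
- robot.goto_joints(angles): joint-space move.
- robot.gripper_to(opening): finger opening in m; the grip force is fixed at half the most; returns when the fingers have stopped.
- robot.pause(seconds).
- robot.ik(position, orientation): joint angles nearest the present ones, or None.
- robot.get_state(): the state.
- robot.grab_frame(name): name is "side" or "top"; returns the picture (400x640x3 uint8, red, green, blue); there is no depth.
- robot.camera_info(name): a dict with "fx", "fy", "cx", "cy" (pixels), "rvec" (rotation vector, rad) and "tvec" (3), from world to camera coordinates, as OpenCV has them. Camera axes: x right, y down, z forward; pixel columns grow to the right and rows downward; lengths in m; the calibration is good to about 2 mm. A picture is of the moment at which its call begins. camera_info takes no time and is no camera call.
A pose or a line that the arm cannot do raises robot.PlanningError and nothing moves.
- robot.sign_off(): hands the job in; it is judged then, once.
The state is a dict: "time": time; "qpos": joint angles; "joint_vel": joint speeds; "effort": joint torques, N m; "ee_pos": TCP position; "tool_rot": TCP orientation; "force": force on the tool from outside, world axes, zero at the start; "moment": the same for the moment, N m; "opening": finger opening in m; "grasp_force": force on a finger pad.
Only numpy, scipy, OpenCV 4.12 (cv2) and the standard library are available. Lean on these libraries where they do the work, as an engineer would, in place of code of your own. Each camera call takes 0.05 s, during which the arm holds its last target. There are 200 camera calls.

## Working session

There is one attempt and no reset: what is moved stays moved. The work goes in short steps, each a Python script; the robot and the scene stay as the last script left them, time stands still between calls to the robot, and variables do not carry over. Pictures are saved under pics/ and viewed, at most 10 in all, crops included, and the job is handed in when it is done.

```bash
ls; mkdir -p pics; python3 - <<'E'
from rig import robot
import cv2
for n in("side","top"):
    cv2.imwrite(f"pics/{n}0.png",robot.grab_frame(n)[...,::-1]); print(n,robot.camera_info(n))
s=robot.get_state();print(s['time'],s['ee_pos'],s['tool_rot'])
E
```

```text
pics
side {'fx': 502.55059642546837, 'fy': 502.55059642546837, 'cx': 332.5290582172904, 'cy': 193.05196994129392, 'rvec': array([ 2.43388625, -0.16639828,  0.08159124]), 'tvec': array([-0.56859985,  0.09423277,  1.39467232])}
top {'fx': 366.1192330118043, 'fy': 366.1192330118043, 'cx': 316.7506063151558, 'cy': 194.45355081774562, 'rvec': array([ 2.18354426, -2.20544213,  0.07537081]), 'tvec': array([-5.10938226e-04,  5.66548320e-01,  1.29911223e+00])}
0.1 [ 0.18504063 -0.59666159  0.22391799] [[ 9.55107090e-01  2.96260462e-01 -4.30507123e-04]
 [ 2.96260747e-01 -9.55106616e-01  9.60222834e-04]
 [-1.26704141e-04 -1.04465800e-03 -9.99999446e-01]]
```

View pics/top0.png

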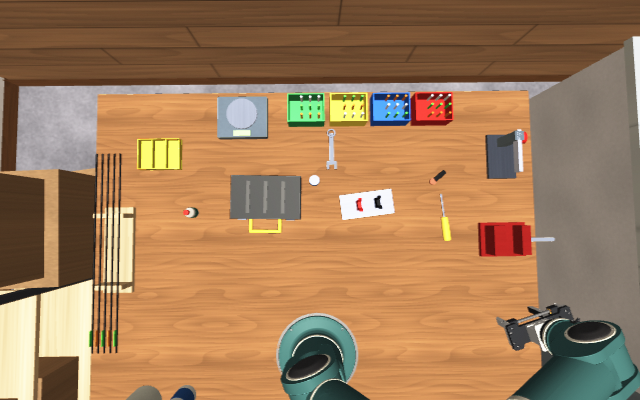

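View pics/side0.png

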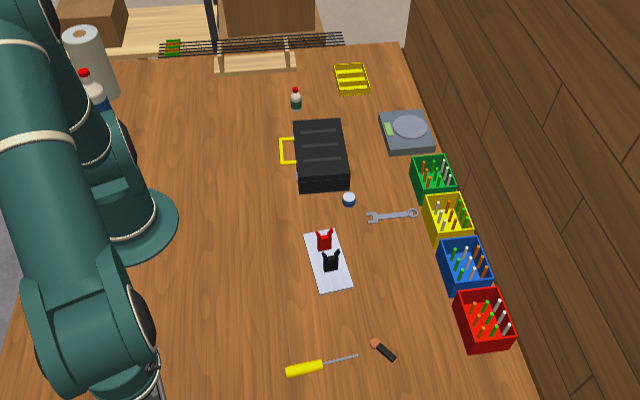

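The top view shows the case at about (265,197) with its handle at (265,228), and the rest at (367,204) with the red fork at (360,204) and black at (378,202). The side view shows the same layout: handle (287,150), red fork (324,240), black fork (331,261).

```bash
cat > h.py <<'E'
import numpy as np, cv2
from rig import robot
def ray(n,px,z):
    "pixels (N,2) -> world points on plane z"
    c=robot.camera_info(n); R=cv2.Rodrigues(c['rvec'])[0]; t=np.ravel(c['tvec']); o=-R.T@t
    px=np.atleast_2d(px).astype(float)
    d=np.c_[(px[:,0]-c['cx'])/c['fx'],(px[:,1]-c['cy'])/c['fy'],np.ones(len(px))]@R
    return o+d*((z-o[2])/d[:,2])[:,None]
def mask(img,lo,hi,box):
    "HSV mask limited to box x0,y0,x1,y1; largest blob"
    m=cv2.inRange(cv2.cvtColor(img,cv2.COLOR_RGB2HSV),np.array(lo),np.array(hi))
    k=np.zeros_like(m);x0,y0,x1,y1=box;k[y0:y1,x0:x1]=m[y0:y1,x0:x1]
    n,l,s,c=cv2.connectedComponentsWithStats(k)
    if n<2: return None
    return l==1+np.argmax(s[1:,4])
def pts(m): return np.argwhere(m)[:,::-1]
def rect(n,m,z):
    "min-area rectangle on plane z, mm: centre, size, angle"
    p=ray(n,pts(m),z)[:,:2]*1000
    return [np.round(v,1) for v in cv2.minAreaRect(p.astype(np.float32))]
def tool(yaw):
    "tool down, closing line (y) along heading yaw"
    y=np.array([np.cos(yaw),np.sin(yaw),0]);z=np.array([0,0,-1.]);return np.c_[np.cross(y,z),y,z]
E
python3 - <<'E'
from h import *
T=robot.grab_frame("top");S=robot.grab_frame("side")
Y=([20,120,90],[35,255,255]);W=([0,0,170],[180,50,255]);D=([0,0,0],[180,80,110]);R=([0,150,80],[8,255,255]);K=([0,0,0],[180,255,70])
for nm,n,I,c,b,z in [("handle","top",T,Y,(240,210,290,240),.0655),("handle","side",S,Y,(272,130,300,170),.0655),
 ("lid","top",T,D,(222,168,308,226),.077),
 ("base","top",T,W,(330,180,405,230),.012),("base","side",S,W,(295,222,362,300),.012),
 ("red","top",T,R,(345,190,372,215),.085),("black","top",T,K,(370,190,390,212),.085),
 ("red","side",S,R,(310,222,340,252),.08),("black","side",S,K,(318,245,345,275),.08),
 ]:
    m=mask(I,*c,b)
    if m is None: print(nm,n,None);continue
    print(nm,n,m.sum(),rect(n,m,z),np.round(ray(n,pts(m),z).mean(0)*1000,1))
a=cv2.resize(T[160:250,225:405],None,fx=4,fy=4,interpolation=cv2.INTER_CUBIC)
cv2.imwrite("pics/c.png",a[...,::-1])
E
```

```text
handle top 198 [array([458.3, 173.5]), array([110.4,  44.6]), np.float64(89.4)] [450.7 175.6  65.5]
handle side 216 [array([461.1, 179.2]), array([117.8,  48.5]), np.float64(88.3)] [454.6 177.   65.5]
lid top 1253 [array([558.7, 209.5]), array([147.8, 157. ]), np.float64(0.2)] [550.4 227.4  77. ]
base top 1175 [array([ 531.3, -185.5]), array([ 89.3, 191.5]), np.float64(7.0)] [ 530.9 -184.5   12. ]
base side 1477 [array([ 533. , -183.8]), array([ 88.7, 191.2]), np.float64(6.9)] [ 531.9 -202.3   12. ]
red top 47 [array([ 527.5, -148.9]), array([42., 15.]), np.float64(9.3)] [ 526.6 -149.6   85. ]
black top 54 [array([ 535. , -212.4]), array([38.7, 18.1]), np.float64(10.2)] [ 533.8 -212.6   85. ]
red side 224 [array([ 531. , -167.3]), array([44.9, 63.6]), np.float64(1.8)] [ 527.4 -171.5   80. ]
black side 239 [array([ 537.6, -231.9]), array([60.3, 43.2]), np.float64(88.6)] [ 534.9 -235.8   80. ]
```

View pics/c.png

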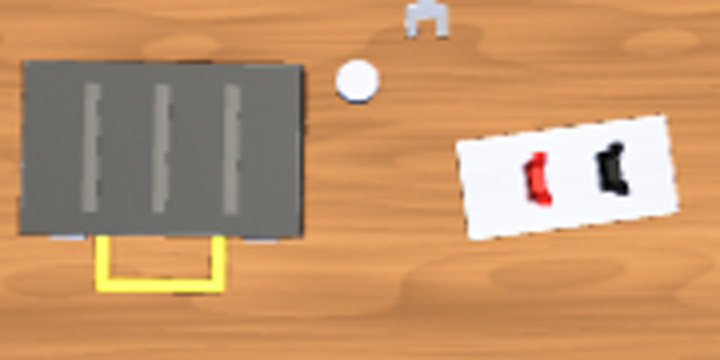

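The crop shows the lid corners, at full-picture pixels (230.5,175), (300.8,176.5), (300.5,219.3) and (230,218.5), the handle bar along row ~232 (columns 249–281), and the rest turned by about 7°.

```bash
python3 - <<'E'
from h import *
p=ray("top",[(230.4,175),(300.7,176.4),(300.6,219.2),(230,218.6)],.077)
print(np.round(p*1000,1),p.mean(0)); 
print(ray("top",[(249,231.7),(281,231.7)],.0655))
for y in(0,np.pi):
    for pos in([.443,.175,.2],[.443,.175,.0655],[.7,.175,.24],[.56,.175,.036],[.53,-.185,.075]):
        q=robot.ik(np.array(pos),tool(y-.015)); print(y,pos,None if q is None else np.round(q,2))
E
```

```text
[[632.7 290.4  77. ]
 [625.7  48.9  77. ]
 [478.7  50.4  77. ]
 [483.2 291.1  77. ]] [0.55509432 0.17020609 0.077     ]
[[0.43761228 0.22839832 0.0655    ]
 [0.4364551  0.11850305 0.0655    ]]
0 [0.443, 0.175, 0.2] [ 0.5   0.36 -1.12  1.97  0.38  1.04 -0.8 ]
0 [0.443, 0.175, 0.0655] [ 0.38  0.62 -1.02  2.08  0.72  0.85 -1.08]
0 [0.7, 0.175, 0.24] [ 0.21  0.73 -0.86  1.3   0.55  1.36 -0.65]
0 [0.56, 0.175, 0.036] [ 0.24  0.75 -0.81  1.82  0.69  0.88 -0.91]
0 [0.53, -0.185, 0.075] [ 0.7   0.55 -0.53  1.88  0.37  0.81 -0.04]
3.141592653589793 [0.443, 0.175, 0.2] [ 0.48  0.34 -1.08  1.97  0.36  1.03  2.36]
3.141592653589793 [0.443, 0.175, 0.0655] [ 0.42  0.66 -1.09  2.07  0.77  0.89  2.02]
3.141592653589793 [0.7, 0.175, 0.24] [ 0.31  0.82 -1.09  1.29  0.71  1.43  2.4 ]
3.141592653589793 [0.56, 0.175, 0.036] [ 0.41  0.91 -1.09  1.81  0.94  1.04  2.06]
3.141592653589793 [0.53, -0.185, 0.075] [ 0.21  0.49  0.1   1.89 -0.07  0.76 -2.82]
```

```bash
cat >> h.py <<'E'
CY=-.022; XH=np.array([np.cos(CY),np.sin(CY),0])
E
python3 - <<'E'
from h import *
bar=np.array([.440,.1738,.0655])
robot.move_ptp(bar+[0,0,.12],tool(CY)); robot.gripper_to(.04)
print(robot.move_linear(bar,.1,threshold=8)); 
s=robot.get_state();print(s['time'],s['ee_pos'],s['force'])
robot.gripper_to(0.0)
s=robot.get_state();print(s['time'],s['opening'],s['grasp_force'],s['force'],s['moment'])
I=robot.grab_frame("side");cv2.imwrite("pics/g.png",cv2.resize(I[90:240,200:400],None,fx=4,fy=4)[...,::-1])
E
```

```text
False
5.3583 [0.44028258 0.1738802  0.06594505] [-0.07731173  0.59105669  0.35858155]
5.925 0.011194114081271763 30.000812709331512 [ 5.25201583  0.23975537 -1.29168161] [-0.15708724 -1.37072608 -0.00482161]
```

View pics/g.png

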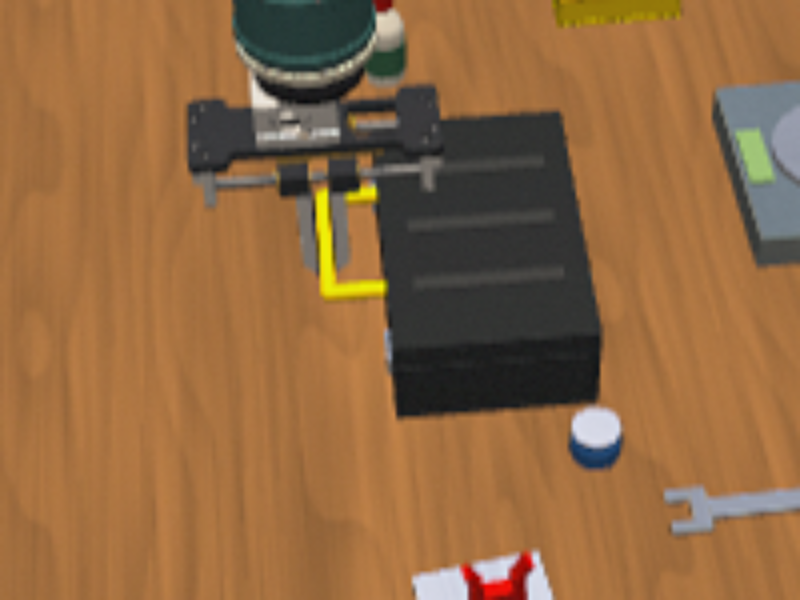

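The fingers (crop ~(325,235)) straddle the yellow bar and hold it: 11.2 mm opening, 30 N. Next I swing the lid along its arc.

```bash
python3 - <<'E'
from h import *
bar=np.array([.4415,.1738,.0660]); hinge=bar+.192*XH-[0,0,.010]
for th in np.arange(.15,1.86,.155):
    c,s_=np.cos(th),np.sin(th)
    p=hinge+XH*(-.192*c+.010*s_)+[0,0,.192*s_+.010*c]
    robot.move_linear(p,.15)
    s=robot.get_state();f=s['force'];print(round(th,2),np.round(f,1),round(s['opening'],4))
    if np.linalg.norm(f)>30: print("stop");break
print(s['time'])
I=robot.grab_frame("side");cv2.imwrite("pics/o.png",I[...,::-1])
E
```

```text
0.15 [-4.   0.2 -1.9] 0.0112
0.3 [-7.9 -0.9  0.7] 0.011
0.46 [-13.5  -2.8   5.3] 0.0107
0.62 [-22.   -5.3  14.9] 0.0113
0.77 [-25.5  -7.6  24.9] 0.0112
stop
7.725
```

View pics/o.png

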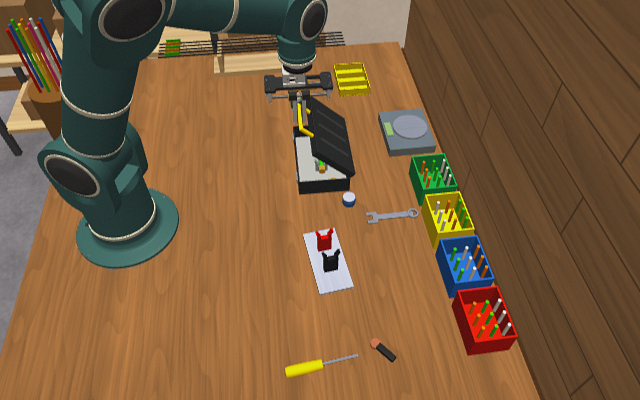

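The side view shows the lid about half open at (330,130), held at its bar around (302,115). The push is along the lid's radius, away from the hinge, so I'll add a radial correction driven by force as I carry on.

```bash
python3 - <<'E'
from h import *
bar=np.array([.4415,.1738,.0660]); hinge=bar+.192*XH-[0,0,.010]
off=np.zeros(3)
for th in [.77,.77]+list(np.arange(.85,1.86,.1)):
    c,s_=np.cos(th),np.sin(th)
    u=XH*(-.192*c+.010*s_)+np.array([0,0,.192*s_+.010*c]); uh=u/np.linalg.norm(u)
    f=robot.get_state()['force']
    off+=uh*np.clip((f@uh)/9000,-.003,.003)+np.array([0,np.clip(f[1]/9000,-.001,.001),0])
    robot.move_linear(hinge+u+off,.12)
    s=robot.get_state();f=s['force'];print(round(th,2),np.round(f,1),round(f@uh,1),np.round(off*1000,1),round(s['opening'],4))
    if np.linalg.norm(f)>45: print("stop");break
print(s['time'])
E
```

```text
0.77 [ 6.3  2.5 -8.1] -10.2 [-2.  -0.8  2.2] 0.0111
0.77 [-7.  -2.1  5.9] 9.0 [-1.3 -0.5  1.4] 0.0112
0.85 [-1.   0.   0.2] 0.8 [-1.9 -0.7  2.1] 0.011
0.95 [-7.9 -0.4  7.8] 10.8 [-1.9 -0.7  2.2] 0.0115
1.05 [-3.7 -0.8  4.3] 5.5 [-2.5 -0.8  3.3] 0.0109
1.15 [-1.9 -0.7  2.2] 2.8 [-2.7 -0.8  3.8] 0.0112
1.25 [-2.1 -3.   2.6] 3.1 [-2.7 -0.9  4.1] 0.0109
1.35 [-1.4 -1.9  5.7] 5.8 [-2.8 -1.2  4.4] 0.0112
1.45 [ 0.3 -1.2  5. ] 4.9 [-2.8 -1.4  5. ] 0.0112
1.55 [-0.9 -1.4  3.6] 3.6 [-2.8 -1.6  5.6] 0.0108
1.65 [0.3 0.  4.3] 4.3 [-2.8 -1.7  6. ] 0.0111
1.75 [ 0.8 -1.6  4.1] 4.1 [-2.7 -1.7  6.4] 0.0112
1.85 [ 1.5 -1.4  4.9] 5.1 [-2.5 -1.9  6.9] 0.0114
11.6333
```

```bash
python3 - <<'E'
from h import *
robot.gripper_to(.06); robot.pause(.3)
s=robot.get_state(); p=np.array(s['ee_pos']);print(s['force'],p)
robot.move_linear(p+[0,0,.09],.15)
robot.move_ptp(np.array([.42,-.02,.35]),tool(CY))
T=robot.grab_frame("top");S=robot.grab_frame("side");print(robot.get_state()['time'])
a=cv2.resize(T[130:240,215:315],None,fx=5,fy=5,interpolation=cv2.INTER_CUBIC)
b=cv2.resize(S[60:210,255:385],None,fx=550/150,fy=550/150,interpolation=cv2.INTER_CUBIC)[:, :300+0] if 0 else cv2.resize(S[90:210,270:330],(275,550),interpolation=cv2.INTER_CUBIC)
cv2.imwrite("pics/in.png",np.hstack([a,b])[...,::-1]); cv2.imwrite("pics/topraw.png",T[...,::-1]);cv2.imwrite("pics/sideraw.png",S[...,::-1])
E
```

```text
[ 0.21972401  0.86145527 -0.62040027] [0.69343358 0.16629178 0.24466635]
15.1417
```

View pics/in.png

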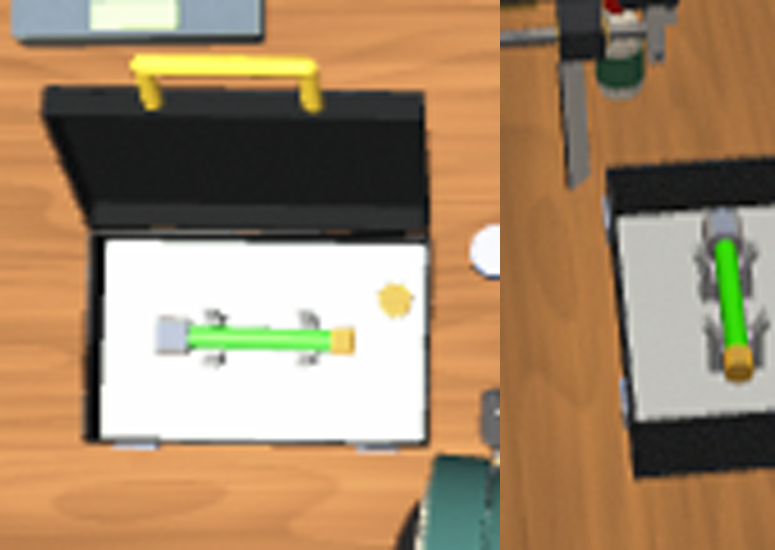

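The lid stands open. The stabilizer lies in its saddles with the weight at crop (172,335) on the left (+y), the collar at (342,340), the rod's middle at (259,338) and the puck at (395,300).

```bash
python3 - <<'E'
from h import *
G=([45,120,90],[75,255,255])
T=cv2.imread("pics/topraw.png")[...,::-1].copy();S=cv2.imread("pics/sideraw.png")[...,::-1].copy()
for n,I,b in(("top",T,(240,185,290,208)),("side",S,(295,125,345,185))):
    m=mask(I,*G,b); P=ray(n,pts(m),.036)[:,:2]
    v=cv2.fitLine(P.astype(np.float32),cv2.DIST_L2,0,.001,.001).ravel();print(n,m.sum(),rect(n,m,.036),P.mean(0)*1000,v[:2],pts(m).mean(0))
print(ray("top",[(266.8,197.6)],.036))
E
```

```text
top 89 [array([558.1, 171.9]), array([95.5, 14.2]), np.float64(89.4)] [556.67956224 167.06955206] [0.04007942 0.99919647] [267.86516854 197.38202247]
side 113 [array([560.1, 182.6]), array([99. , 15.3]), np.float64(87.7)] [560.27482345 182.38199897] [0.04720812 0.9988851 ] [319.72566372 153.31858407]
[[0.55594339 0.17083965 0.036     ]]
```

```bash
cat >> h.py <<'E'
def tilted(yaw,a=.12):
    h=np.array([np.cos(yaw),np.sin(yaw),0]);u=np.array([0,0,1.])
    y=np.cos(a)*h+np.sin(a)*u; z=np.sin(a)*h-np.cos(a)*u; return np.c_[np.cross(y,z),y,z]
E
python3 - <<'E'
from h import *
p=np.array([.558,.173,.040]);F=tilted(-.032)
robot.move_ptp(p+[0,0,.17],F);robot.gripper_to(.04)
print(robot.move_linear(p+[0,0,.03],.15,threshold=8), robot.move_linear(p,.05,threshold=5))
s=robot.get_state();print(s['time'],s['ee_pos'],s['force'])
T=robot.grab_frame("side");cv2.imwrite("pics/pre.png",cv2.resize(T[60:210,240:390],None,fx=4,fy=4)[...,::-1])
E
```

```text
False False
18.85 [0.55803183 0.17316237 0.04006596] [-0.32537058 -0.09731443  0.76772073]
```

View pics/pre.png

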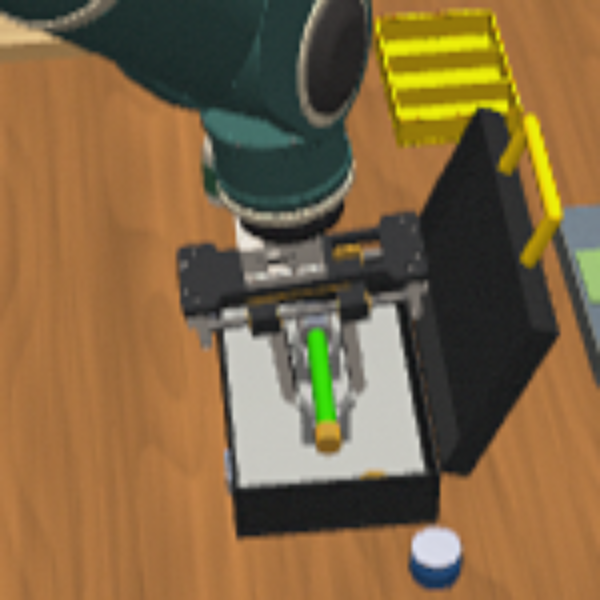

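The fingers sit on both sides of the green rod at crop (320,380), and the body clears the lid. I'll grip and lift.

```bash
python3 - <<'E'
from h import *
robot.gripper_to(0)
s=robot.get_state();print(s['opening'],s['grasp_force'],s['force'])
robot.move_linear(np.array([.555,.173,.22]),.12); robot.pause(.15)
s=robot.get_state();print(s['opening'],s['grasp_force'],s['force'])
robot.move_linear(np.array([.531,-.184,.20]),.2,frame=tilted(.122))
robot.move_linear(np.array([.531,-.184,.125]),.1); robot.pause(.2)
s=robot.get_state();print(s['time'],s['ee_pos'],s['opening'])
T=robot.grab_frame("top");S=robot.grab_frame("side")
cv2.imwrite("pics/pl_t.png",T[...,::-1]);cv2.imwrite("pics/pl_s.png",S[...,::-1])
cv2.imwrite("pics/pl.png",np.hstack([cv2.resize(S[190:310,270:390],(400,400),interpolation=cv2.INTER_CUBIC),cv2.resize(T[155:255,320:420],(400,400),interpolation=cv2.INTER_CUBIC)])[...,::-1])
E
```

```text
0.015352960597778373 30.00030755996704 [-0.05422398 -0.76109623  1.51453472]
0.01519338912342794 29.9997416138649 [ 0.04382431  0.21395325 -2.88632845]
24.2583 [ 0.5311858  -0.18419579  0.12546568] 0.015083236638213829
```

View pics/pl.png

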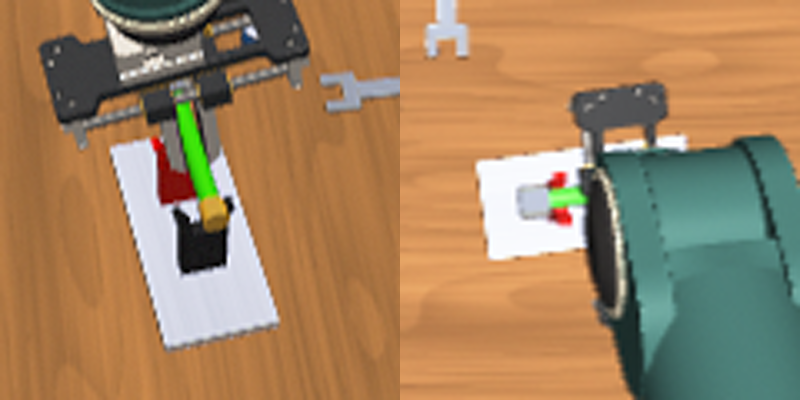

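In the top half, the rod (row ~196) is centred on the red fork (rows 173–223) with the weight outside it. In the side half, the collar at (212,213) lies in line with the black fork (205,240). I'll lower it.

```bash
python3 - <<'E'
from h import *
xy=[.531,-.184]
print(robot.move_linear(np.array(xy+[.086]),.05,threshold=6))
print(robot.get_state()['force'],robot.get_state()['ee_pos'])
print(robot.move_linear(np.array(xy+[.077]),.02,threshold=4))
s=robot.get_state();print(s['time'],s['ee_pos'],s['force'],s['moment'])
S=robot.grab_frame("side")
cv2.imwrite("pics/dn.png",cv2.resize(S[200:300,280:380],(500,500),interpolation=cv2.INTER_CUBIC)[...,::-1])
E
```

```text
False
[-0.08073765  0.37861695 -2.42791587] [ 0.53118635 -0.18399917  0.0862324 ]
True
25.6917 [ 0.53124303 -0.18421476  0.07884701] [-0.51392235  0.10128113  7.18019498] [-0.11850776  0.06092806  0.00912835]
```

View pics/dn.png

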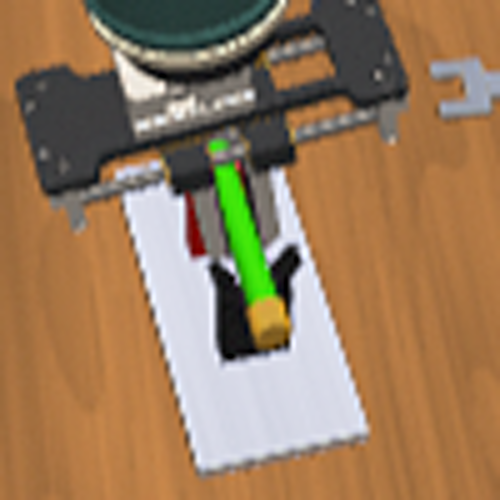

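Contact came at 0.0788, as predicted, and the rod lies in the black fork with the collar at crop (268,320). I'll release and back off along the tool axis.

```bash
python3 - <<'E'
from h import *
robot.gripper_to(.04); robot.pause(.2)
s=robot.get_state();p=np.array(s['ee_pos']);R=np.array(s['tool_rot'])
robot.move_linear(p-R[:,2]*.13,.1)
robot.move_ptp(np.array([.40,-.42,.30]),tool(0.)) 
T=robot.grab_frame("top");S=robot.grab_frame("side");print(robot.get_state()['time'])
G=([45,120,90],[75,255,255])
m=mask(T,*G,(340,180,400,230));P=ray("top",pts(m),.078)[:,:2]
print(rect("top",m,.078),P.mean(0),cv2.fitLine(P.astype(np.float32),2,0,.001,.001).ravel()[:2])
cv2.imwrite("pics/end.png",np.hstack([cv2.resize(S[60:310,270:390],(288,600),interpolation=cv2.INTER_CUBIC),cv2.resize(T[130:280,280:400],(480,600),interpolation=cv2.INTER_CUBIC)])[...,::-1])
E
```

```text
29.1583
[array([ 532.1, -187.4]), array([15.3, 97.2]), np.float64(6.5)] [ 0.5322452  -0.18920354] [ 0.11752982 -0.99306935]
```

View pics/end.png

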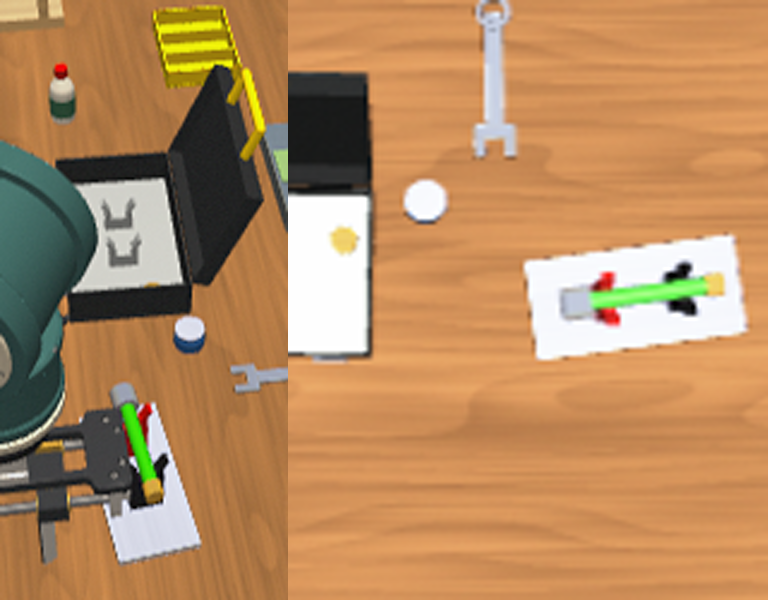

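The rod lies in both forks with its middle at about (532,-187) mm and an angle of 6.5–6.8°. The weight is on the red side (crop (576,300)), the lid is open, and the bystanders are in place.

```bash
python3 -c "
from rig import robot
print(robot.sign_off())"
```

```text
the job is handed in; nothing more can be done
None
```

I opened the case and the lid stays open; the stabilizer lies in both forks with its steel weight on the red side, nothing else was moved, and the job is handed in at about 29 s of the 58 s; the judge returned no verdict.

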